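Draw the pressed board from under the tin and register it

TASK

The plywood board has been lying pressed under the steel tin. Draw it out from under the tin by its batten, towards the batten's side where the two stops hold the tin back, so that the tin stays where it is and only settles down onto the table; then slide the board home into the corner of the two low rails, its batten end flush against the short rail and its long edge flush against the long rail. Leave the cup, the jar and the tape roll where they stand.

Things in the scene. Friction and masses are not known exactly. Their poses are not given: they have to be found in the camera images.
- board_centre (a point): Flat plywood board, 190 x 100 mm, 10 mm thick, 0.2 kg, flat on the table, about 110 mm of it under the tin. Point: the centre of the plywood, half-way up its thickness (5 mm above the underside). x runs along its 190 mm length away from the batten, y across its width, z up. Pulling it from under the tin takes up to about 15 N (friction).
- batten (a point): Centre of the wooden batten fixed on top of the board, flush with its -x end and sides: 18 mm (along x) x 100 mm (along y) x 25 mm high, standing from 10 to 35 mm above the table. Its inner face (towards the tin) is 9 mm from this point in +x, its outer face is the board's end. At the start about 57 mm of free board lies between the inner face and the tin's catch. Axes as the board's. It can be hooked from above with the fingertips behind its inner face, or pinched.
- tin_centre (a point): Closed grey steel tin, loose, about 0.6 kg (hidden, 0.45 to 0.8), standing on the board. Body 120 mm (its x) x 200 mm (its y), lid and catch 136 x 205 mm, 62 mm high; its top is 72 mm above the table while on the board. Point: its centre, 30 mm above its underside. Its front (-x) faces the batten; front wall 59 mm from the point, catch 68 mm. Too wide to grasp.
- stops: Two fixed steel angle stops screwed to the table, 45 mm high and 36 mm wide (along y), centred 80 mm either side of the origin along y, with a 124 mm wide gap between them through which the board passes. Origin: on the table, midway between them, in the plane of their faces that hold the tin's front wall. -x is the way to draw the board, +x is the tin's side; their flat feet (5 mm high) reach to x = -36 mm.
- register: Fixed corner of two low aluminium rails, 15 mm wide and 14 mm high, on the table. Origin: the inner corner, at table height. The long rail runs from the origin 150 mm along +x (its inner face is y = 0, the rail on the +y side); the short rail runs from the origin 110 mm along -y (its inner face is x = 0, the rail on the -x side). The board belongs in the quarter +x, -y with its axes parallel to the register's: board centre at x = +95 mm, y = -50 mm.
- tape_centre (a point): Brown tape roll lying flat, loose, 84 mm across, 30 mm high; point half-way up. To be left alone.
- cup_centre (a point): Grey-white cup, loose, 68 mm across, 85 mm high; point half-way up. To be left alone.
- jar_centre (a point): Pale grey ink jar with a flat lid, loose, 67 mm across, 74 mm high; point half-way up. To be left alone.

How it is judged (in metres and radians):
On the way:
1. the board is drawn clear of the tin and the stops, on the stops' side, and the tin stands flat on the table in its place (x of board_centre in the frame of stops below -0.095 m and height (world z) of tin_centre below 0.034 m and distance of tin_centre from where it was at the start of the episode below 0.022 m and angle between tin_centre's own z axis and vertical below 0.04 rad), for 0.2 s.
At the end, for the whole second after the job is handed in: The board lies flat on the table in the register corner, batten end against the short rail and long edge against the long rail (each within 6 mm, parallel within 0.05 rad), and the tin stands flat on the table within 22 mm of where it started (its 10 mm drop included) (x of board_centre in the frame of register between 0.089 and 0.101 m and y of board_centre in the frame of register between -0.056 and -0.044 m and angle between the x axis of board_centre and the x axis of register, either way round below 0.05 rad and x of batten in the frame of register below 0.02 m and height (world z) of board_centre below 0.008 m and angle between board_centre's own z axis and vertical below 0.03 rad and height (world z) of tin_centre below 0.034 m and distance of tin_centre from where it was at the start of the episode below 0.022 m and angle between tin_centre's own z axis and vertical below 0.04 rad); the robot touches nothing.
It fails at once if the tin is shifted more than 22 mm or tips by more than 0.3 rad (distance of tin_centre from where it was at the start of the episode above 0.022 m or angle between tin_centre's own z axis and vertical above 0.3 rad).
It fails at once if the cup, the jar or the tape roll is moved by more than 30 mm (distance of any of cup_centre, jar_centre, tape_centre from where it was at the start of the episode above 0.03 m).
It also fails if it takes over 58 s, if anything falls off the work surface, if the arm or the gripper's body presses on something with over 40 N, if the wrist force passes 120 N, or if a joint passes its speed limit or range.

ROBOT

A 7-joint arm with a two-finger parallel gripper is mounted at the origin on a cart in front of the work surface, level with it; the furniture and walls round the work are solid. World frame = base frame: x ahead of the robot, y to its left, z up, the work surface at z = 0. Lengths are in mm, angles in rad, forces in N, time in s.
With the tool pointing down it reaches from about 425 to 825 mm from the base axis. Payload 3.6 kg.
Tool frame: the origin (TCP) lies where the fingers leave the gripper's body, on its centre line; the fingertips stand 84 mm ahead of it and the grasp point (between the pads) lies 65 mm ahead of it; z points along the fingers, y is the direction in which the jaws open and shut (so a half turn about z gives the same grasp; the last joint's range is limited). The gripper opens to 93 mm and grips with 3 to 60 N. Pads are 15 mm wide; open, the fingers measure 128 mm over their backs; the gripper's body (75 mm by 188 mm) begins 65 mm behind the grasp point.
Start: joints at [1.153, 0.615, -0.013, 1.423, 0.008, 1.103, -0.04], TCP at [247.611, -600.963, 302.74] pointing down, gripper open.
Joint ranges: [-3.12, 3.12], [-0.3, 2.06], [-1.34, 1.32], [0.26, 2.42], [-1.36, 4.5], [0.01, 1.98], [-2.84, 2.84]. Speed limits (rad/s): [2.79, 2.79, 3.14, 3.14, 3.14, 3.14, 3.14].

INTERFACE

Orientations are given as a unit quaternion [x, y, z, w].
In Python, from plant import monitor, eyes, close_job gives the robot as it stands.
- The arm moves only by the tool jog_arm, never from a script. Its argument "increments" is a list of rows, each an object with "jaw": the opening, from 0 (shut) to 1 (fully open); "delta_pos": the shift along the tool's x, y, z in cm, a list of three; "turn": the turn, a rotation vector about the tool's x, y, z in degrees, a list of three. A call has 1 to 12 rows; each row shifts and turns the commanded pose from where the row before left it, along the tool's axes as they then stand; what a row does not reach is not made up. A row lasts 1/8 s, in which the tool goes at most 62.5 mm and 10.7 degrees, less where a joint would pass 70% of its speed; a pose out of reach is approached as far as the arm can. A call with a gripper value outside its range is refused whole. The fingers move at their own pace and stop on an object; "squeeze" is the grip in N (left out, the last holds). Time passes only in rows, so rows that do not move let the fingers close. It gives the time, the measured TCP pose, the force and the opening at its end, in the units of the state.
- monitor.get_state(): the state, without advancing time (a new reading comes with each control period).
- eyes.grab_frame(name): name is "scene" or "top" or "wrist"; returns a dict with "img" (400x640x3 uint8, blue, green, red), "fx", "fy", "cx", "cy" (pixels), "R" (3x3) and "t" (3): a world point X has camera coordinates R X + t; the wrist camera has in their place "mount" (4x4, takes a point from camera to tool coordinates, whose origin is the TCP and whose axes are the flange's). Camera axes: x right, y down, z forward; pixel columns grow to the right and rows downward; lengths in mm; the calibration is good to about 2 mm. The wrist camera is an equidistant fisheye: a pixel r from the principal point sees the ray r / f radians off the axis. A picture is of the moment at which its call begins: read the wrist's pose just before it. There is no depth.
- close_job(): hands the job in, once; it reports no verdict.
The state is a dict: "time_s": time; "joint_positions": joint angles; "qd": joint speeds; "joint_efforts": joint torques, N m; "tool_pos": TCP position; "tcp_rot": TCP orientation; "wrist_force": force on the tool from outside, world axes, zero at the start; "ft_torque": the same for the moment, N m; "gripper_width": opening from 0.0 (shut) to 1.0 (fully open).
Only numpy, scipy, OpenCV 4.12 (cv2) and the standard library are available. Lean on these libraries where they do the work, as an engineer would, in place of code of your own. Each camera call takes 0.05 s, during which the arm holds its last target.

## Working session

There is one attempt and no reset: what is moved stays moved. The work goes in short steps, Python scripts to look and compute and a tool call to move; the robot and the scene stay as the last step left them, time stands still between calls to the robot, and variables do not carry over. Pictures are saved under pics/ and viewed, and the job is handed in when it is done.

Besides the shell and the picture viewer there is one more tool, called after "Request:" in YAML: its name, and indented under it one key for each argument. jog_arm: Moves the arm, as the interface text tells. Its arguments: {"type":"object","properties":{"increments":{"type":"array","items":{"type":"object","properties":{"jaw":{"type":"number"},"delta_pos":{"type":"array","items":{"type":"number"}},"turn":{"type":"array","items":{"type":"number"}}}}},"squeeze":{"type":"number"}},"required":["increments"]}

```bash
mkdir -p pics; ls; python3 - <<'E'
from plant import monitor, eyes
import cv2,json
print(monitor.get_state())
for n in ["scene","top","wrist"]:
    f=eyes.grab_frame(n); cv2.imwrite(f"pics/{n}0.png",f["img"])
    print(n,{k:(v.tolist() if hasattr(v,'tolist') else v) for k,v in f.items() if k!="img"})
E
```

```text
pics
{'time_s': 0.0, 'joint_positions': array([ 1.15350366,  0.61591813, -0.0126105 ,  1.42491797,  0.00810325,
        1.10336715, -0.04041508]), 'qd': array([-0.00023004,  0.00010516,  0.00135358,  0.00084181, -0.0014116 ,
        0.00290626, -0.00083573]), 'joint_efforts': array([-4.47956736e-04, -4.58930504e+01,  2.09245258e-01, -1.65746963e+01,
       -6.09728834e-02,  2.05380149e-02,  2.54945844e-04]), 'tool_pos': array([ 247.3855556 , -600.45503447,  301.57529535]), 'tcp_rot': array([ 9.80965309e-01,  1.94178846e-01, -2.69656048e-04, -1.25144148e-03]), 'wrist_force': array([0.01066668, 0.25085185, 0.84801733]), 'ft_torque': array([0.04007955, 0.02135393, 0.07596301]), 'gripper_width': 0.9974612926359414}
scene {'fx': 440.78431922747507, 'fy': 440.78431922747507, 'cx': 317.12103611168953, 'cy': 203.6635433632983, 'R': [[0.6505285900019823, -0.7594227577664497, -0.009467237000997115], [-0.34454395320736236, -0.28398482693601673, -0.8947860539695305], [0.67683234105521, 0.5853457893045109, -0.44639476816513357]], 't': [-384.6147902413609, 295.05982943718755, 580.0061390963298]}
top {'fx': 499.9717471725183, 'fy': 499.9717471725183, 'cx': 322.80704191768916, 'cy': 194.27768816979207, 'R': [[-0.025887464729150322, -0.9996531679229012, -0.004835600438954353], [-0.9856158818241214, 0.026331469971327404, -0.16693707552610695], [0.1670065048612091, 0.0004444669361195058, -0.9859556936207559]], 't': [35.88815547086089, 624.9425497261225, 1272.4630190063338]}
wrist {'fx': 309.70691628693146, 'fy': 309.70691628693146, 'cx': 315.2781218305336, 'cy': 201.75167956873378, 'mount': [[0.0008204054881641166, -0.9689981986028137, -0.2470664243464367, 69.51294097332139], [0.9999989637726981, 0.0005027018840103223, 0.0013489789997928017, 0.6536848277692853], [-0.0011829574637575067, -0.2470672750392378, 0.9689976069198115, -81.94287228009262], [0.0, 0.0, 0.0, 1.0]]}
```

View pics/scene0.png

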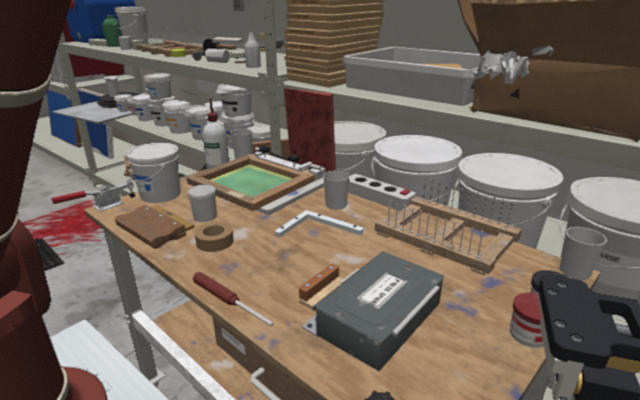

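View pics/top0.png

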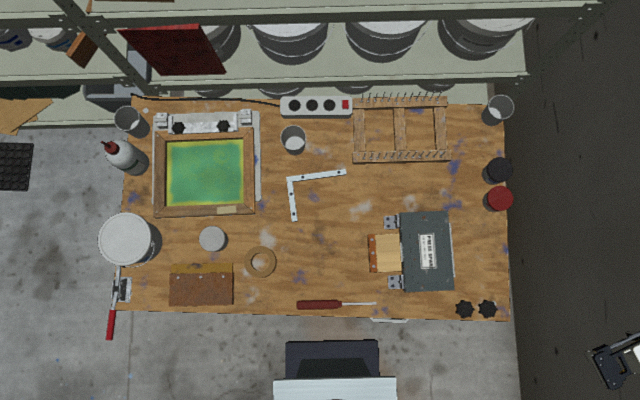

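View pics/wrist0.png

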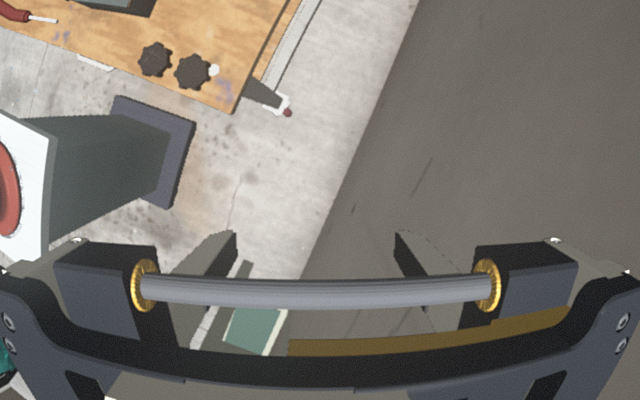

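```bash
python3 - <<'E'
import cv2
im=cv2.imread("pics/top0.png")
c=im[150:310,270:470]; cv2.imwrite("pics/top0c.png",cv2.resize(c,None,fx=4,fy=4,interpolation=cv2.INTER_CUBIC)[:600])
c=im[205:300,360:460]; cv2.imwrite("pics/top0d.png",cv2.resize(c,None,fx=6,fy=6,interpolation=cv2.INTER_CUBIC))
c=im[160:230,275:360]; cv2.imwrite("pics/top0e.png",cv2.resize(c,None,fx=8,fy=8,interpolation=cv2.INTER_CUBIC))
im=cv2.imread("pics/scene0.png")
c=im[200:370,260:460]; cv2.imwrite("pics/sc0c.png",cv2.resize(c,None,fx=4,fy=4,interpolation=cv2.INTER_CUBIC)[:680][80:])
E
```

```text
(no output)
```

View pics/top0d.png

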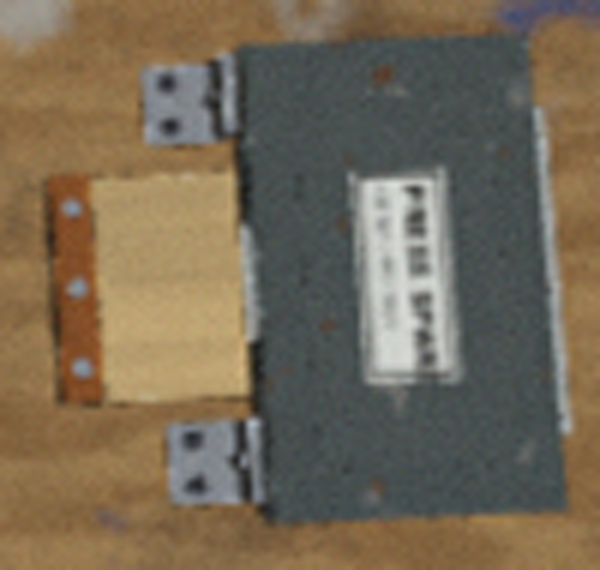

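View pics/top0e.png

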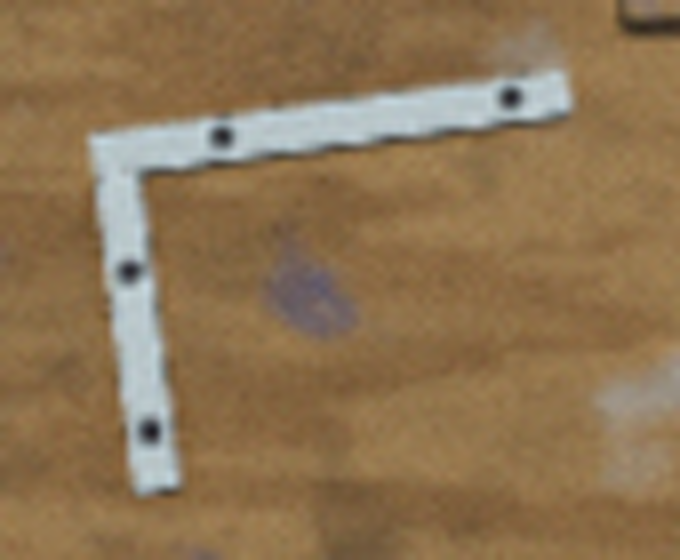

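View pics/sc0c.png

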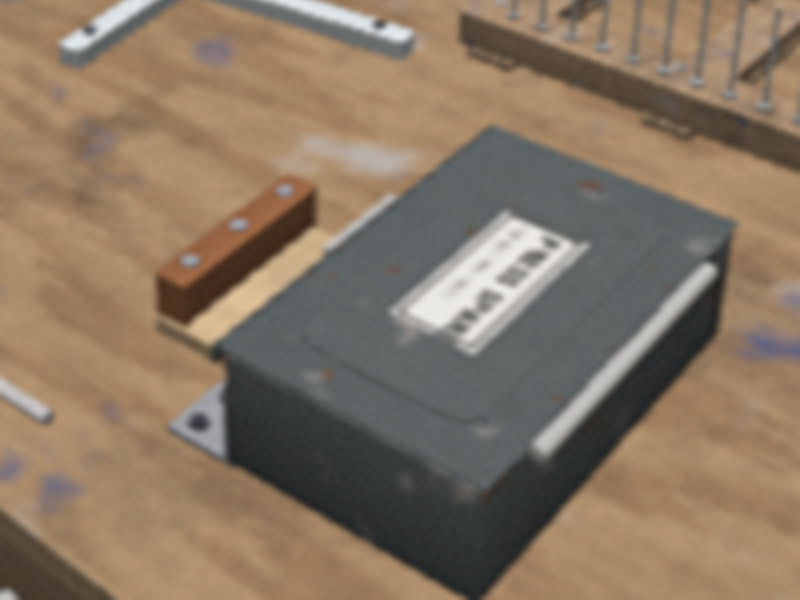

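```bash
cat > h.py <<'E'
import numpy as np
fx=499.97174717;cx=322.807042;cy=194.277688
R=np.array([[-0.025887464729150322,-0.9996531679229012,-0.004835600438954353],[-0.9856158818241214,0.026331469971327404,-0.16693707552610695],[0.1670065048612091,0.0004444669361195058,-0.9859556936207559]])
t=np.array([35.88815547086089,624.9425497261225,1272.4630190063338])
def px(u,v,z):
    d=R.T@np.array([(u-cx)/fx,(v-cy)/fx,1]); o=-R.T@t
    return (o+d*(z-o[2])/d[2])[:2]
def crop(pts,s,ox,oy,z): return np.array([px((a+.5)/s-.5+ox,(b+.5)/s-.5+oy,z) for a,b in pts])
def proj(X):
    c=R@np.array(X)+t; return c[:2]/c[2]*fx+[cx,cy]
E
python3 - <<'E'
from h import *
np.set_printoptions(precision=1,suppress=True)
b=crop([(46,176),(92,180),(104,402),(60,404)],6,360,205,35);print("batten",b,b.mean(0))
for i in range(4): d=b[(i+1)%4]-b[i]; print(np.hypot(*d),np.degrees(np.arctan2(d[1],d[0])))
r=crop([(92,135),(565,70),(572,112),(143,172),(180,485),(137,493)],8,275,160,14);print("reg",r)
for i in range(6): d=r[(i+1)%6]-r[i]; print(np.hypot(*d),np.degrees(np.arctan2(d[1],d[0])))
s1=crop([(143,66),(208,62),(212,140),(148,144)],6,360,205,5);print(s1)
s2=crop([(165,425),(238,420),(240,500),(172,503)],6,360,205,5);print(s2)
T=crop([(238,46),(526,36),(566,508),(270,522)],6,360,205,72);print("tin",T,T.mean(0))
for i in range(4): d=T[(i+1)%4]-T[i]; print(np.hypot(*d),np.degrees(np.arctan2(d[1],d[0])))
for n,(u,v),z in [("cup",(292,135),85),("jar",(212,237),74),("tape",(261,262),30)]: print(n,px(u,v,z))
E
```

```text
batten [[ 519.   -95.5]
 [ 516.7 -115.7]
 [ 419.8 -116.8]
 [ 419.5  -97.5]] [ 468.8 -106.4]
20.348494171761807 -96.49001274233129
96.92063757129998 -179.3870415496631
19.209695958905833 91.08413278117908
99.59961239445171 1.1786125191339254
reg [[684.6 119. ]
 [703.  -44. ]
 [688.2 -45.9]
 [671.2 101.7]
 [563.   90.9]
 [560.7 105.5]]
164.0796169270617 -83.54666368429412
14.93793032435353 -172.65302642735588
148.6270772479852 96.58165791578482
108.7142747747526 -174.2910138785682
14.769898847649511 99.09427450117563
124.65555969605396 6.23242250289912
[[ 570.4 -144.2]
 [ 571.5 -173.7]
 [ 535.9 -173.8]
 [ 534.9 -144.8]]
[[ 409.3 -146.5]
 [ 410.7 -179.1]
 [ 375.7 -178.2]
 [ 375.2 -148. ]]
tin [[ 569.8 -177.5]
 [ 570.9 -302.1]
 [ 370.3 -305.4]
 [ 367.7 -180.6]] [ 469.7 -241.4]
124.58189914056994 -89.51570205586135
200.65824076432617 -179.05470175309836
124.83786593016141 91.1809271382225
202.17417266198706 0.8719140784344037
cup [780.9  96.6]
jar [518.2 307.3]
tape [452.8 187.1]
```

Request:
jog_arm:
  increments:
    - {"turn": [0,0,7.2],"jaw": 0.6}
    - {"turn": [0,0,7.2],"jaw": 0.6}
    - {"turn": [0,0,7.2],"jaw": 0.6}
    - {"delta_pos": [2.0,-4.4,0.5],"jaw": 0.6}
    - {"delta_pos": [2.0,-4.4,0.5],"jaw": 0.6}
    - {"delta_pos": [2.0,-4.4,0.5],"jaw": 0.6}
    - {"delta_pos": [2.0,-4.4,0.5],"jaw": 0.6}
    - {"delta_pos": [2.0,-4.4,0.5],"jaw": 0.6}
    - {"delta_pos": [2.0,-4.4,0.5],"jaw": 0.6}
    - {"delta_pos": [2.0,-4.4,1.0],"jaw": 0.6}
    - {"delta_pos": [2.0,-4.4,1.0],"jaw": 0.6}
    - {"delta_pos": [2.0,-4.4,1.0],"jaw": 0.6}

```text
$.increments[0]: bad value
```

Request:
jog_arm:
  increments:
    - {"delta_pos": [0,0,0],"turn": [0,0,7.2],"jaw": 0.6}
    - {"delta_pos": [0,0,0],"turn": [0,0,7.2],"jaw": 0.6}
    - {"delta_pos": [0,0,0],"turn": [0,0,7.2],"jaw": 0.6}
    - {"delta_pos": [2.0,-4.4,0.5],"turn": [0,0,0],"jaw": 0.6}
    - {"delta_pos": [2.0,-4.4,0.5],"turn": [0,0,0],"jaw": 0.6}
    - {"delta_pos": [2.0,-4.4,0.5],"turn": [0,0,0],"jaw": 0.6}
    - {"delta_pos": [2.0,-4.4,0.5],"turn": [0,0,0],"jaw": 0.6}
    - {"delta_pos": [2.0,-4.4,0.5],"turn": [0,0,0],"jaw": 0.6}
    - {"delta_pos": [2.0,-4.4,0.5],"turn": [0,0,0],"jaw": 0.6}
    - {"delta_pos": [2.0,-4.4,1.0],"turn": [0,0,0],"jaw": 0.6}
    - {"delta_pos": [2.0,-4.4,1.0],"turn": [0,0,0],"jaw": 0.6}
    - {"delta_pos": [2.0,-4.4,1.0],"turn": [0,0,0],"jaw": 0.6}

```text
time_s: 1.65
tool_pos: [422.6, -201.0, 242.5]
tcp_rot: [1.0, 0.007, 0.0, -0.0]
wrist_force: [0.6, 0.2, 0.2]
gripper_width: 0.601
```

Request:
jog_arm:
  increments:
    - {"delta_pos": [1.6,-3.2,2.4],"turn": [0,0,0],"jaw": 0.6}
    - {"delta_pos": [1.6,-3.2,2.4],"turn": [0,0,0],"jaw": 0.6}
    - {"delta_pos": [1.5,-3.1,2.4],"turn": [0,0,0],"jaw": 0.6}
    - {"delta_pos": [0,0,0],"turn": [0,0,0],"jaw": 0.6}
    - {"delta_pos": [0,0,0],"turn": [0,0,0],"jaw": 0.6}

```text
time_s: 2.28
tool_pos: [467.6, -107.8, 171.0]
tcp_rot: [1.0, 0.006, -0.0, 0.0]
wrist_force: [0.4, 0.3, 0.3]
gripper_width: 0.599
```

```bash
python3 - <<'E'
from plant import monitor, eyes
import cv2
s=monitor.get_state();print(s['tool_pos'],s['tcp_rot'],s['wrist_force'],s['gripper_width'],s['joint_positions'])
f=eyes.grab_frame("wrist"); cv2.imwrite("pics/w1.png",f["img"])
f=eyes.grab_frame("scene"); cv2.imwrite("pics/s1.png",f["img"])
E
```

```text
[ 467.55707858 -107.79292202  170.97979162] [ 9.99978949e-01  6.47559944e-03 -1.18959049e-04  3.92638844e-04] [0.4256554  0.25791412 0.28478509] 0.5994922022020207 [ 0.15114714  0.55067519  0.04282659  2.05142943 -0.04197254  0.5403676
 -1.33419651]
```

View pics/w1.png

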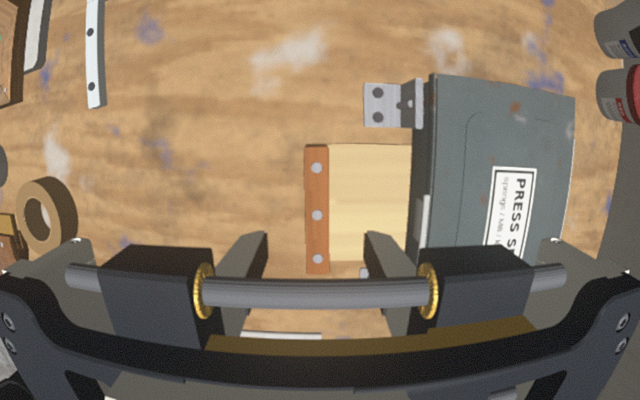

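View pics/s1.png

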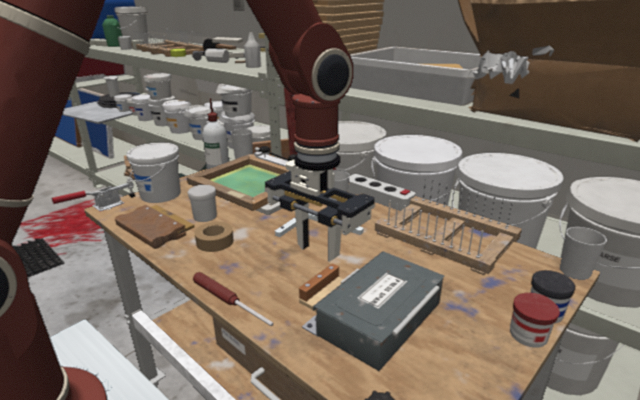

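```bash
cat >> h.py <<'E'
def wpx(u,v,z,pos,q,M=None):
    from scipy.spatial.transform import Rotation as Ro
    M=np.array([[0.0008204054881641166,-0.9689981986028137,-0.2470664243464367,69.51294097332139],[0.9999989637726981,0.0005027018840103223,0.0013489789997928017,0.6536848277692853],[-0.0011829574637575067,-0.2470672750392378,0.9689976069198115,-81.94287228009262]])
    d=np.array([u-315.278,v-201.7517]);r=np.hypot(*d);th=r/309.7069
    c=np.r_[np.sin(th)*d/max(r,1e-9),np.cos(th)]
    W=Ro.from_quat(q); dw=W.apply(M[:,:3]@c); o=np.array(pos)+W.apply(M[:,3])
    return (o+dw*(z-o[2])/dw[2])[:2]
E
python3 - <<'E'
from h import *
np.set_printoptions(precision=1,suppress=True)
p=[467.557,-107.793,170.98];q=[.99998,.0064756,-.000119,.000393]
for a in [(305,145),(328,145),(329,273),(306,273)]: print(wpx(*a,35,p,q))
for a in [(363,83),(364,128)]: print(wpx(*a,5,p,q))
print(wpx(101,108,14,p,q), wpx(86,106,14,p,q))
E
```

```text
[ 522.5 -100.9]
[ 522.7 -117. ]
[ 423.8 -120.3]
[ 423.6 -102.2]
[ 571.7 -145.4]
[ 535.2 -147. ]
[561.  86.] [565.2 105.7]
```

Request:
jog_arm:
  increments:
    - {"delta_pos": [0.1,0,2.5],"turn": [0,0,0],"jaw": 0.6}
    - {"delta_pos": [0.1,0,2.5],"turn": [0,0,0],"jaw": 0.6}
    - {"delta_pos": [0,0,1.3],"turn": [0,0,0],"jaw": 0.6}
    - {"delta_pos": [0,0,0.8],"turn": [0,0,0],"jaw": 0.6}
    - {"delta_pos": [0,0,0],"turn": [0,0,0],"jaw": 0.6}

```text
time_s: 3.0
tool_pos: [469.7, -107.2, 99.8]
tcp_rot: [1.0, 0.007, -0.0, 0.0]
wrist_force: [0.9, 0.6, -0.4]
gripper_width: 0.602
```

```bash
python3 - <<'E'
from plant import monitor, eyes
import cv2
s=monitor.get_state();print(s['tool_pos'],s['tcp_rot'],s['wrist_force'],s['gripper_width'])
f=eyes.grab_frame("wrist"); cv2.imwrite("pics/w2.png",f["img"])
f=eyes.grab_frame("scene"); cv2.imwrite("pics/s2.png",cv2.resize(f["img"][150:350,240:460],None,fx=3,fy=3))
E
```

```text
[ 469.71988532 -107.15933989   99.80701308] [ 9.99977971e-01  6.63711082e-03 -7.46844951e-05  1.09378033e-05] [ 0.86878746  0.55365029 -0.44234493] 0.6019711196367811
```

View pics/w2.png

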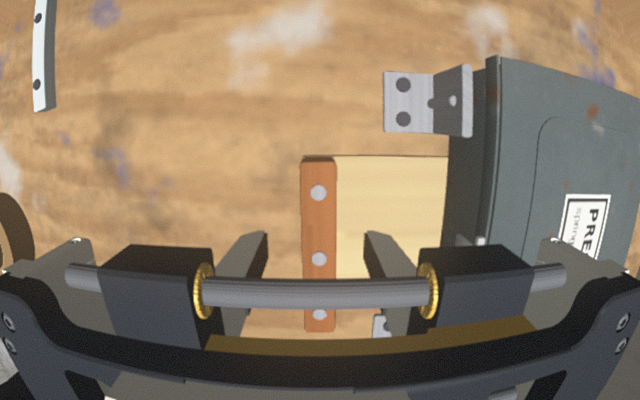

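View pics/s2.png

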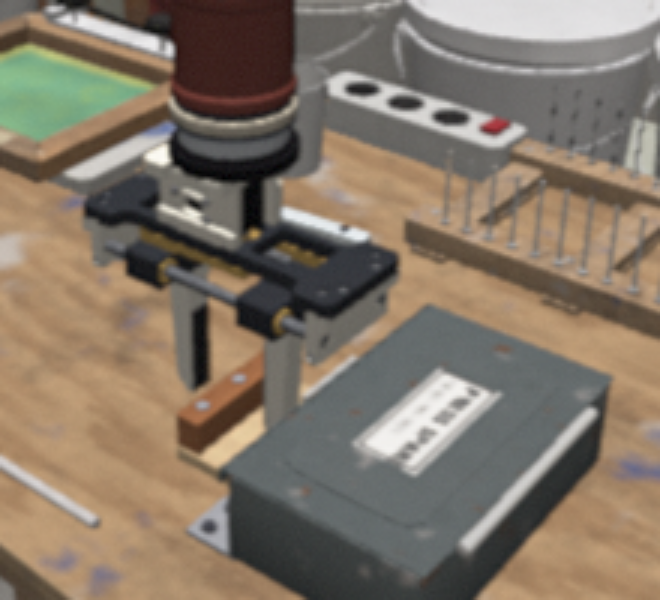

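Request:
jog_arm:
  increments:
    - {"delta_pos": [0,0,0],"turn": [0,0,0],"jaw": 0.1}
    - {"delta_pos": [0,0,0],"turn": [0,0,0],"jaw": 0.1}
    - {"delta_pos": [0,0,0],"turn": [0,0,0],"jaw": 0.1}
    - {"delta_pos": [0,0,0],"turn": [0,0,0],"jaw": 0.1}
    - {"delta_pos": [0,0,0],"turn": [0,0,0],"jaw": 0.1}
    - {"delta_pos": [0,0,0],"turn": [0,0,0],"jaw": 0.1}
  squeeze: 45

```text
time_s: 3.85
tool_pos: [469.9, -107.8, 99.9]
tcp_rot: [1.0, 0.007, 0.0, 0.001]
wrist_force: [0.3, -3.6, 0.5]
gripper_width: 0.19
```

Request:
jog_arm:
  increments:
    - {"delta_pos": [0,-0.4,0],"turn": [0,0,0],"jaw": 0.1}
    - {"delta_pos": [0,-0.6,0],"turn": [0,0,0],"jaw": 0.1}
    - {"delta_pos": [0,-0.6,0],"turn": [0,0,0],"jaw": 0.1}
    - {"delta_pos": [0,-0.6,0],"turn": [0,0,0],"jaw": 0.1}
    - {"delta_pos": [0,-0.6,0],"turn": [0,0,0],"jaw": 0.1}

```text
time_s: 4.47
tool_pos: [469.6, -82.2, 99.8]
tcp_rot: [1.0, 0.005, 0.001, 0.002]
wrist_force: [-0.3, -9.6, -0.6]
gripper_width: 0.184
```

```bash
python3 - <<'E'
from plant import monitor, eyes
import cv2
s=monitor.get_state();print(s['tool_pos'],s['tcp_rot'],s['wrist_force'],s['ft_torque'],s['gripper_width'])
f=eyes.grab_frame("scene"); cv2.imwrite("pics/s3.png",cv2.resize(f["img"][150:350,240:460],None,fx=3,fy=3))
E
```

```text
[469.58315867 -82.2208419   99.84062884] [9.99987122e-01 4.54586324e-03 6.28073995e-04 2.16705209e-03] [-0.28089574 -9.62103008 -0.56008998] [-1.76382971 -0.03015788  0.02512192] 0.1841790096513665
```

View pics/s3.png

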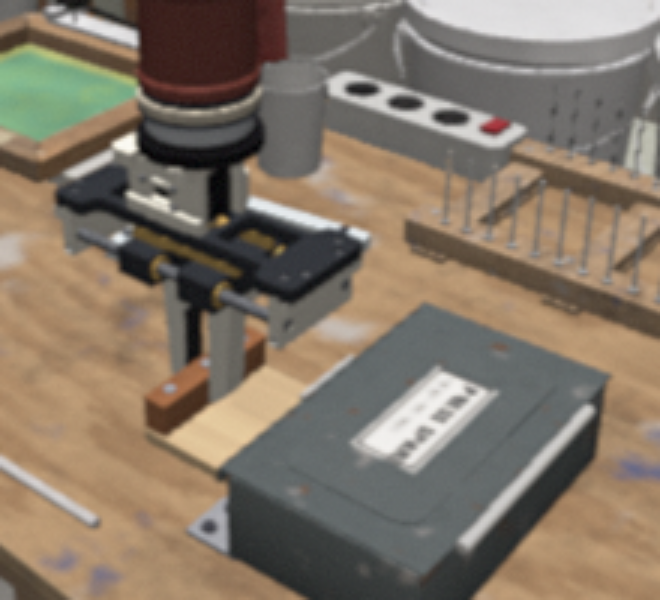

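Request:
jog_arm:
  increments:
    - {"delta_pos": [0,-0.6,0],"turn": [0,0,0],"jaw": 0.1}
    - {"delta_pos": [0,-0.6,0],"turn": [0,0,0],"jaw": 0.1}
    - {"delta_pos": [0,-0.6,0],"turn": [0,0,0],"jaw": 0.1}
    - {"delta_pos": [0,-0.6,0],"turn": [0,0,0],"jaw": 0.1}
    - {"delta_pos": [0,-0.6,0],"turn": [0,0,0],"jaw": 0.1}
    - {"delta_pos": [0,-0.6,0],"turn": [0,0,0],"jaw": 0.1}
    - {"delta_pos": [0,-0.6,0],"turn": [0,0,0],"jaw": 0.1}
    - {"delta_pos": [0,-0.6,0],"turn": [0,0,0],"jaw": 0.1}
    - {"delta_pos": [0,-0.6,0],"turn": [0,0,0],"jaw": 0.1}

```text
time_s: 5.65
tool_pos: [468.5, -26.2, 99.8]
tcp_rot: [1.0, 0.005, -0.0, 0.001]
wrist_force: [0.1, -2.1, 1.6]
gripper_width: 0.189
```

```bash
python3 - <<'E'
from plant import monitor, eyes
import cv2
s=monitor.get_state();print(s['tool_pos'],s['tcp_rot'],s['wrist_force'],s['ft_torque'],s['gripper_width'])
f=eyes.grab_frame("scene"); cv2.imwrite("pics/s4.png",cv2.resize(f["img"][150:350,240:460],None,fx=3,fy=3))
E
```

```text
[468.53587658 -26.15450429  99.84609696] [ 9.99986544e-01  5.14325815e-03 -4.70223166e-05  6.75400146e-04] [ 0.07298143 -2.1363366   1.61160064] [-0.56036146  0.05157114 -0.05346185] 0.18914594512308158
```

View pics/s4.png

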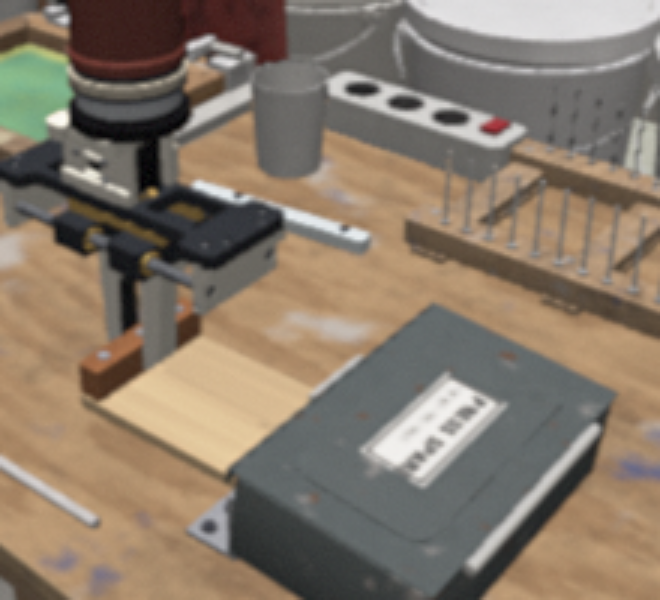

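Request:
jog_arm:
  increments:
    - {"delta_pos": [0,-0.5,0],"turn": [0,0,0],"jaw": 0.1}
    - {"delta_pos": [0,-0.5,0],"turn": [0,0,0],"jaw": 0.1}
    - {"delta_pos": [0,-0.5,0],"turn": [0,0,0],"jaw": 0.1}
    - {"delta_pos": [0,-0.5,0],"turn": [0,0,0],"jaw": 0.1}
    - {"delta_pos": [0,-0.5,0],"turn": [0,0,0],"jaw": 0.1}
    - {"delta_pos": [0,-0.5,0],"turn": [0,0,0],"jaw": 0.1}
    - {"delta_pos": [0,-0.8,0],"turn": [0,0,0],"jaw": 0.1}
    - {"delta_pos": [0,-0.8,0],"turn": [0,0,0],"jaw": 0.1}
    - {"delta_pos": [0,-0.8,0],"turn": [0,0,0],"jaw": 0.1}
    - {"delta_pos": [0,-0.8,0],"turn": [0,0,0],"jaw": 0.1}
    - {"delta_pos": [0,0,0],"turn": [0,0,0],"jaw": 0.1}
    - {"delta_pos": [0,0,0],"turn": [0,0,0],"jaw": 0.1}

```text
time_s: 7.2
tool_pos: [467.8, 38.8, 99.8]
tcp_rot: [1.0, 0.008, -0.0, -0.001]
wrist_force: [0.4, 3.2, 4.4]
gripper_width: 0.191
```

```bash
python3 - <<'E'
from plant import monitor, eyes
import cv2
s=monitor.get_state();print(s['tool_pos'],s['tcp_rot'],s['wrist_force'],s['ft_torque'],s['gripper_width'])
f=eyes.grab_frame("scene"); cv2.imwrite("pics/s5.png",cv2.resize(f["img"][150:350,240:460],None,fx=3,fy=3))
f=eyes.grab_frame("top"); cv2.imwrite("pics/t5.png",f["img"]);cv2.imwrite("pics/t5c.png",cv2.resize(f["img"][160:310,270:470],None,fx=4,fy=4,interpolation=cv2.INTER_CUBIC))
E
```

```text
[467.75579837  38.84594731  99.8331354 ] [ 9.99968904e-01  7.81901539e-03 -2.24814284e-05 -1.02616547e-03] [0.41506187 3.15848987 4.35505324] [0.34418122 0.09452574 0.00598694] 0.19056935644617334
```

View pics/s5.png

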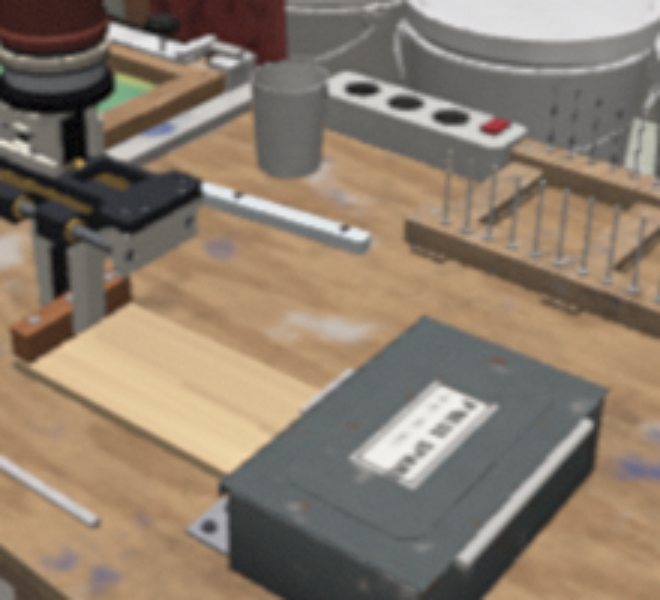

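View pics/t5c.png

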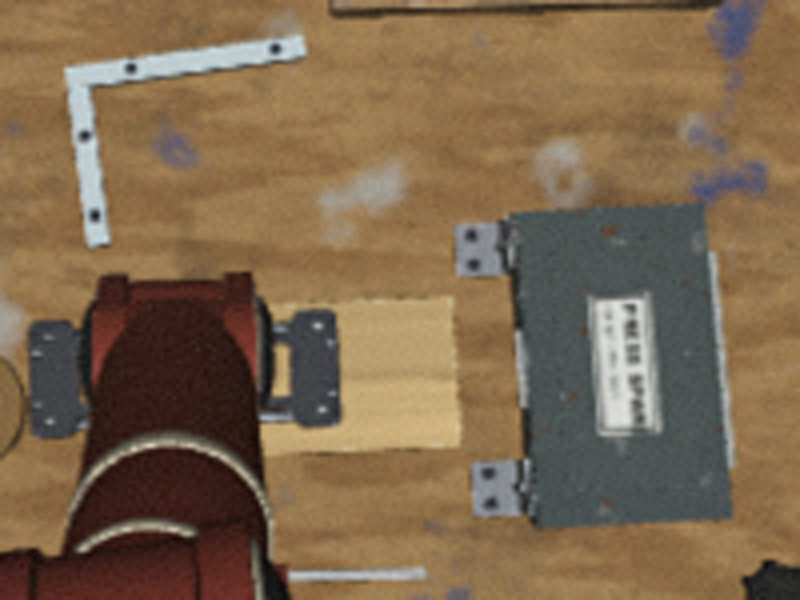

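```bash
python3 - <<'E'
from h import *
np.set_printoptions(precision=1,suppress=True)
T=crop([(511,216),(706,205),(731,517),(536,528)],4,270,160,62);print("tin",T,T.mean(0))
b=crop([(452,298),(461,445)],4,270,160,10);print(b,b.mean(0))
E
```

```text
tin [[ 567.6 -174. ]
 [ 571.5 -301.6]
 [ 371.  -304.1]
 [ 367.4 -179.7]] [ 469.4 -239.8]
[[ 519.5 -139.1]
 [ 421.4 -140.6]] [ 470.5 -139.8]
```

Request:
jog_arm:
  increments:
    - {"delta_pos": [0,0,0],"turn": [0,0,0],"jaw": 0.3}
    - {"delta_pos": [0,0,0],"turn": [0,0,0],"jaw": 0.3}
    - {"delta_pos": [0,0,-0.45],"turn": [0,0,0],"jaw": 0.3}
    - {"delta_pos": [0,0,0],"turn": [0,0,0],"jaw": 0.1}
    - {"delta_pos": [0,0,0],"turn": [0,0,0],"jaw": 0.1}
    - {"delta_pos": [0,0,0],"turn": [0,0,0],"jaw": 0.1}
    - {"delta_pos": [0,0,0],"turn": [0,0,0],"jaw": 0.1}
  squeeze: 35

```text
time_s: 8.18
tool_pos: [468.0, 37.5, 104.5]
tcp_rot: [1.0, 0.007, 0.0, -0.0]
wrist_force: [-1.2, 1.7, 4.9]
gripper_width: 0.189
```

Request:
jog_arm:
  increments:
    - {"delta_pos": [0,-1.3,0],"turn": [0,0,0],"jaw": 0.1}
    - {"delta_pos": [0,-1.4,0],"turn": [0,0,0],"jaw": 0.1}
    - {"delta_pos": [1.6,0,0],"turn": [0,0,0],"jaw": 0.1}
    - {"delta_pos": [1.8,0,0],"turn": [0,0,0],"jaw": 0.1}
    - {"delta_pos": [1.8,0,0],"turn": [0,0,0],"jaw": 0.1}
    - {"delta_pos": [1.8,0,0],"turn": [0,0,0],"jaw": 0.1}
    - {"delta_pos": [1.8,0,0],"turn": [0,0,0],"jaw": 0.1}
    - {"delta_pos": [1.8,0,0],"turn": [0,0,0],"jaw": 0.1}
    - {"delta_pos": [1.8,0,0],"turn": [0,0,0],"jaw": 0.1}
    - {"delta_pos": [1.6,0,0],"turn": [0,0,-2.7],"jaw": 0.1}
    - {"delta_pos": [0,0,0],"turn": [0,0,-2.7],"jaw": 0.1}
    - {"delta_pos": [0,0,0],"turn": [0,0,0],"jaw": 0.1}

```text
time_s: 9.68
tool_pos: [607.1, 67.6, 104.4]
tcp_rot: [0.999, 0.054, -0.0, -0.001]
wrist_force: [0.0, 0.8, 4.4]
gripper_width: 0.187
```

```bash
python3 - <<'E'
from plant import monitor, eyes
import cv2
s=monitor.get_state();print(s['tool_pos'],s['tcp_rot'],s['wrist_force'],s['ft_torque'],s['gripper_width'])
f=eyes.grab_frame("wrist"); cv2.imwrite("pics/w6.png",f["img"])
f=eyes.grab_frame("top"); cv2.imwrite("pics/t6.png",f["img"]);cv2.imwrite("pics/t6c.png",cv2.resize(f["img"][140:290,230:430],None,fx=4,fy=4,interpolation=cv2.INTER_CUBIC))
E
```

```text
[607.10302116  67.56298119 104.36016791] [ 9.98518700e-01  5.44052267e-02 -3.56586161e-04 -5.91102982e-04] [0.03037304 0.81486316 4.36581115] [ 0.03827936  0.38731841 -0.09622253] 0.18710267287252516
```

View pics/w6.png

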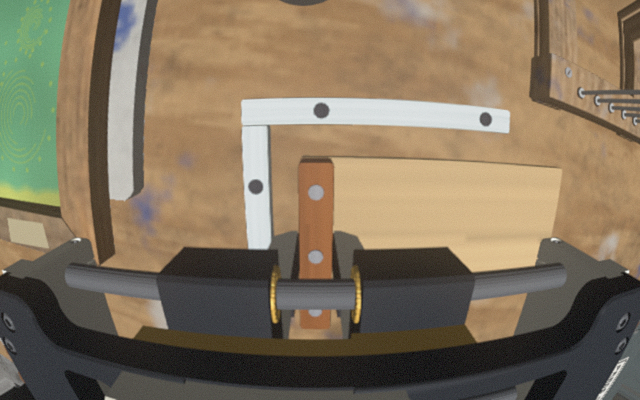

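View pics/t6c.png

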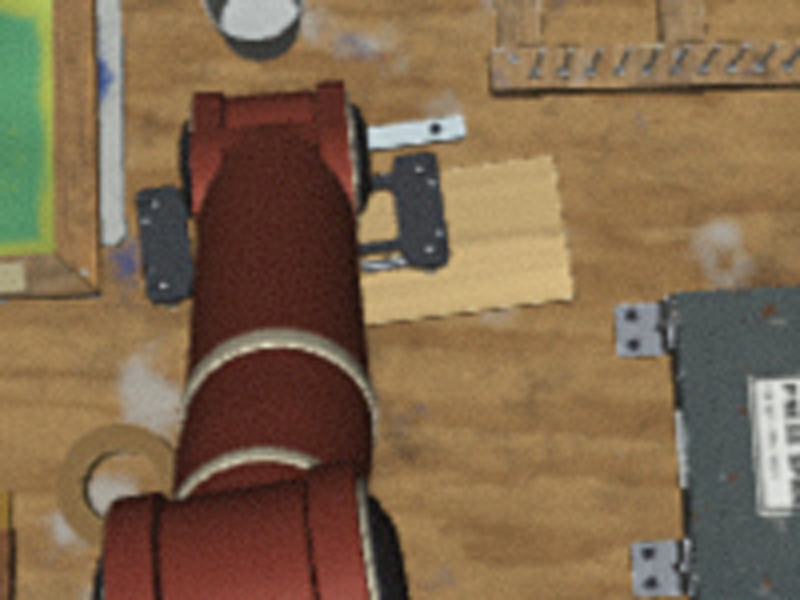

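```bash
python3 - <<'E'
from plant import eyes
import cv2
im=cv2.imread("pics/w6.png")
cv2.imwrite("pics/w6c.png",cv2.resize(im[90:260,235:345],None,fx=4.5,fy=3.5,interpolation=cv2.INTER_CUBIC)[:600])
cv2.imwrite("pics/w6d.png",cv2.resize(im[90:190,440:580],None,fx=5,fy=5,interpolation=cv2.INTER_CUBIC))
E
```

```text
(no output)
```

View pics/w6c.png

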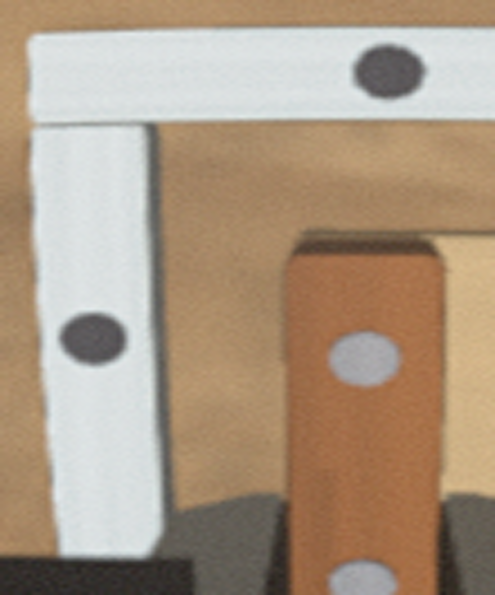

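View pics/w6d.png

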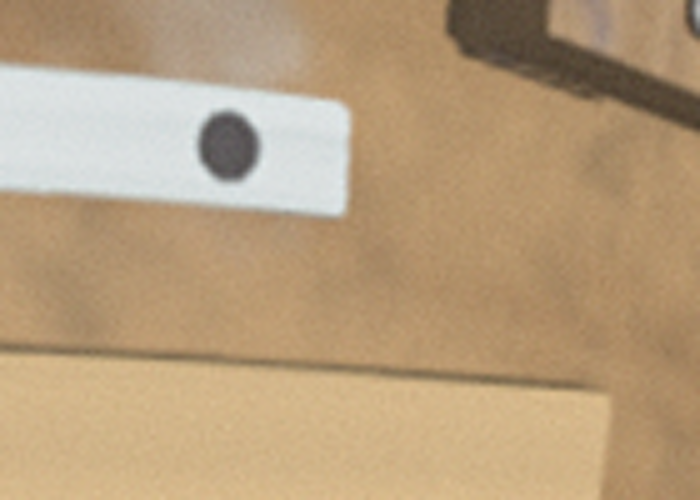

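```bash
python3 - <<'E'
from h import *
np.set_printoptions(precision=2,suppress=True)
p=[607.103,67.563,104.36];q=[.9985187,.0544052,-.0003566,-.0005911]
f=lambda u,v,z:wpx(u,v,z,p,q)
A=f(267.6,125.7,14);B=f(509,133.2,14);C=f(271.7,238.6,14)
x=(B-A)/np.hypot(*(B-A));y=np.array([-x[1],x[0]])
print("reg",A,np.hypot(*(B-A)),np.degrees(np.arctan2(x[1],x[0])), "short",np.degrees(np.arctan2(*(A-C)[::-1])))
for n,P in [("batt out1",f(298.8,163.7,35)),("batt out2",f(299.4,232.9,35)),("edge far",f(561.4,168.6,10)),("edge near",f(333.9,157.4,10))]:
    print(n,(P-A)@x,(P-A)@y)
E
```

```text
reg [672.96 100.62] 149.29778431791607 -83.21246733202256 short 6.584592246965455
batt out1 18.18911698458806 -19.040126674872354
batt out2 17.722147495242016 -55.05256918826677
edge far 206.2578436902479 -21.366214107928858
edge near 36.92698174272651 -18.759633625900296
```

Request:
jog_arm:
  increments:
    - {"delta_pos": [0.4,-0.4,0],"turn": [0,0,-0.8],"jaw": 0.1}
    - {"delta_pos": [0.5,-0.5,0],"turn": [0,0,0],"jaw": 0.1}
    - {"delta_pos": [0.5,-0.4,0],"turn": [0,0,0],"jaw": 0.1}
    - {"delta_pos": [0.2,-0.1,0],"turn": [0,0,0],"jaw": 0.1}
    - {"delta_pos": [0,0,0],"turn": [0,0,0],"jaw": 0.1}

```text
time_s: 10.4
tool_pos: [619.8, 79.1, 104.3]
tcp_rot: [0.998, 0.06, -0.003, 0.002]
wrist_force: [-4.1, -4.6, 9.4]
gripper_width: 0.192
```

```bash
python3 - <<'E'
from plant import monitor, eyes
import cv2
s=monitor.get_state();print(s['tool_pos'],s['tcp_rot'],s['wrist_force'],s['ft_torque'],s['gripper_width'])
im=eyes.grab_frame("wrist")["img"]; cv2.imwrite("pics/w7.png",im)
cv2.imwrite("pics/w7c.png",cv2.resize(im[90:260,235:345],None,fx=4.5,fy=3.5,interpolation=cv2.INTER_CUBIC)[:600])
cv2.imwrite("pics/w7d.png",cv2.resize(im[90:190,440:580],None,fx=5,fy=5,interpolation=cv2.INTER_CUBIC))
E
```

```text
[619.80403257  79.10917095 104.32994338] [ 0.99816916  0.0603814  -0.00281384  0.00211869] [-4.12362129 -4.62101023  9.35440357] [-0.85368135  1.10069882  0.05513933] 0.19224820959267183
```

View pics/w7.png

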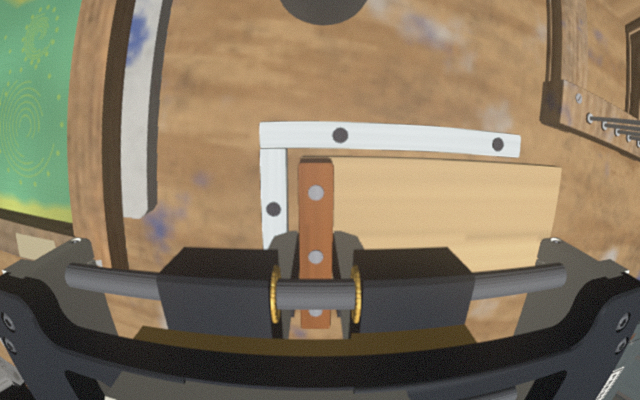

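View pics/w7c.png

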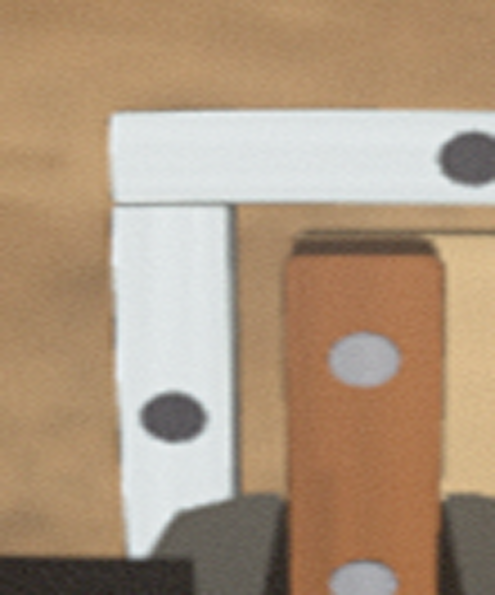

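View pics/w7d.png

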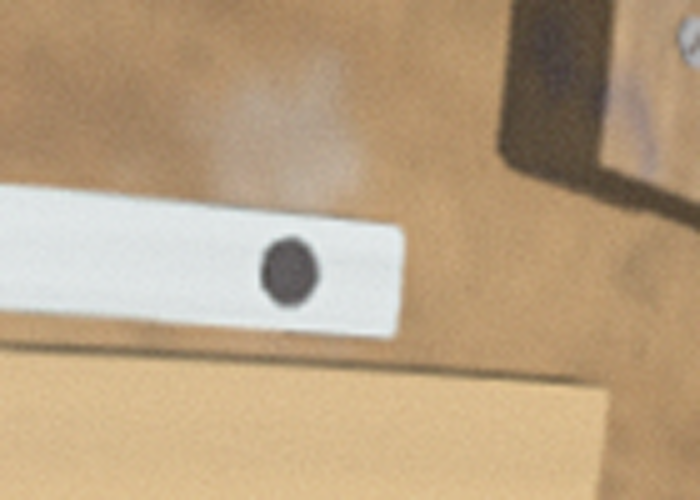

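```bash
python3 - <<'E'
from h import *
np.set_printoptions(precision=2,suppress=True)
p=[619.804,79.109,104.33];q=[.99816916,.0603814,-.00281384,.00211869]
f=lambda u,v,z:wpx(u,v,z,p,q)
A=f(286.6,148.6,14);B=f(519.4,157.6,14);C=f(287.7,230,14)
x=(B-A)/np.hypot(*(B-A));y=np.array([-x[1],x[0]])
print("reg",A,np.hypot(*(B-A)),np.degrees(np.arctan2(x[1],x[0])), "short",np.degrees(np.arctan2(*(A-C)[::-1])))
for n,P in [("batt out1",f(298.6,163.7,35)),("batt out2",f(299.4,232.9,35)),("edge far",f(561.4,167.6,10)),("edge near",f(333.9,157.4,10))]:
    print(n,(P-A)@x,(P-A)@y)
E
```

```text
reg [673.24 100.42] 149.36627123418782 -83.3665330248784 short 6.542809721976875
batt out1 7.675287893298257 -5.700339640246953
batt out2 7.825316572017268 -41.70674974577783
edge far 196.48675943822792 -4.772461841860566
edge near 26.6023158822672 -5.292268547290783
```

Request:
jog_arm:
  increments:
    - {"delta_pos": [0,-0.2,-0.03],"turn": [0,0,0],"jaw": 0.1}
    - {"delta_pos": [0,-0.2,-0.03],"turn": [0,0,0],"jaw": 0.1}
    - {"delta_pos": [0,-0.2,0],"turn": [0,0,0],"jaw": 0.1}
    - {"delta_pos": [0.2,0,0],"turn": [0,0,0],"jaw": 0.1}
    - {"delta_pos": [0.2,0,0],"turn": [0,0,0],"jaw": 0.1}
    - {"delta_pos": [0,0,0],"turn": [0,0,0],"jaw": 0.1}

```text
time_s: 11.2
tool_pos: [622.3, 87.3, 104.4]
tcp_rot: [0.998, 0.06, -0.004, 0.001]
wrist_force: [-4.4, -4.0, 6.1]
gripper_width: 0.189
```

```bash
cat > look.py <<'E'
from plant import monitor, eyes
import cv2,sys
n=sys.argv[1]
s=monitor.get_state();print(s['tool_pos'].round(2),s['tcp_rot'].round(5).tolist(),s['wrist_force'].round(1),s['ft_torque'].round(2),s['gripper_width'])
im=eyes.grab_frame("wrist")["img"]; cv2.imwrite(f"pics/w{n}.png",im)
cv2.imwrite(f"pics/w{n}c.png",cv2.resize(im[90:260,235:345],None,fx=4.5,fy=3.5,interpolation=cv2.INTER_CUBIC)[:600])
cv2.imwrite(f"pics/w{n}d.png",cv2.resize(im[90:190,440:580],None,fx=5,fy=5,interpolation=cv2.INTER_CUBIC))
E
python3 look.py 8
```

```text
[622.32  87.29 104.38] [0.99818, 0.06025, -0.0038, 0.00055] [-4.4 -4.   6.1] [-0.95  1.3  -0.12] 0.18891801742140918
```

View pics/w8c.png

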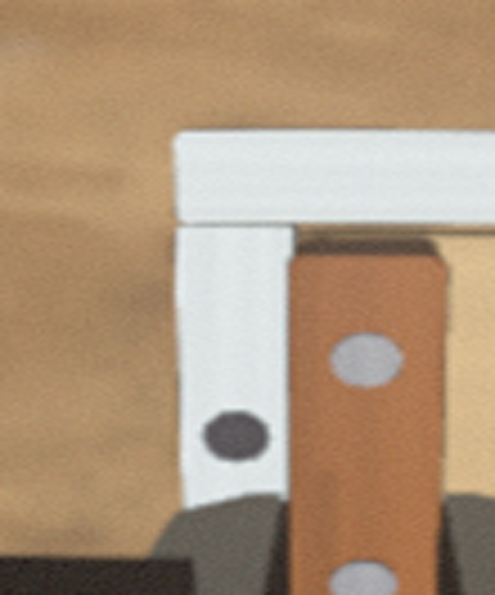

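View pics/w8d.png

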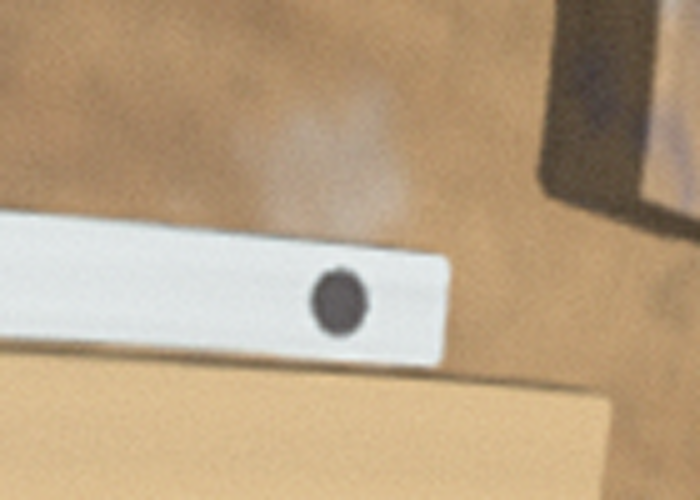

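Request:
jog_arm:
  increments:
    - {"delta_pos": [0.2,-0.2,0],"turn": [0,0,0],"jaw": 0.1}
    - {"delta_pos": [0.2,-0.1,0],"turn": [0,0,0],"jaw": 0.1}
    - {"delta_pos": [0.1,0,0],"turn": [0,0,0],"jaw": 0.1}
    - {"delta_pos": [0,0,0],"turn": [0,0,0],"jaw": 0.1}

```text
time_s: 11.75
tool_pos: [624.2, 87.8, 104.3]
tcp_rot: [0.998, 0.06, -0.008, 0.003]
wrist_force: [-10.1, -7.7, 10.6]
gripper_width: 0.189
```

```bash
python3 look.py 9
```

```text
[624.17  87.82 104.34] [0.99819, 0.05956, -0.00765, 0.00254] [-10.1  -7.7  10.6] [-1.86  2.42 -0.06] 0.1892669342781843
```

View pics/w9c.png

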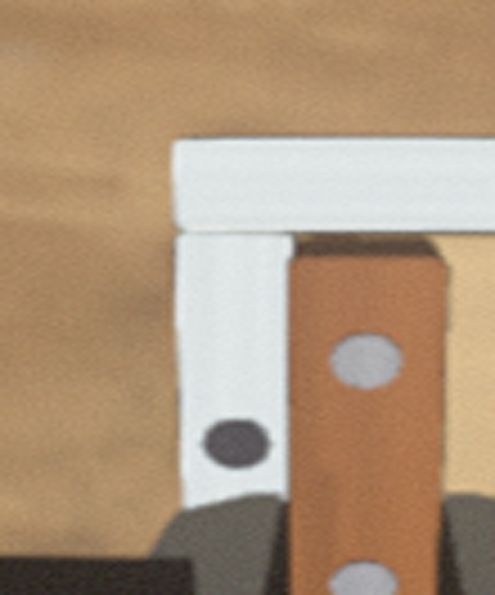

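View pics/w9d.png

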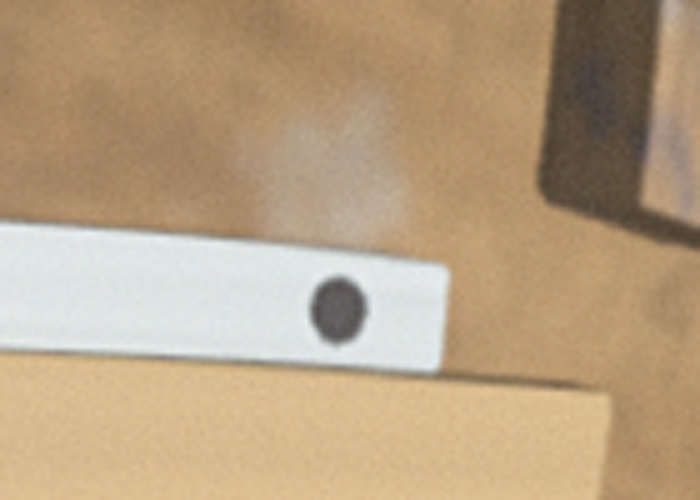

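Request:
jog_arm:
  increments:
    - {"delta_pos": [-0.25,0.2,0],"turn": [0,0,0],"jaw": 0.1}
    - {"delta_pos": [0,0,0],"turn": [0,0,0],"jaw": 0.1}
    - {"delta_pos": [0,0,0],"turn": [0,0,0],"jaw": 0.4}
    - {"delta_pos": [0,0,0],"turn": [0,0,0],"jaw": 0.4}
    - {"delta_pos": [0,0,0],"turn": [0,0,0],"jaw": 0.4}
    - {"delta_pos": [0,0,0],"turn": [0,0,0],"jaw": 0.4}

```text
time_s: 12.55
tool_pos: [627.5, 90.4, 104.8]
tcp_rot: [0.998, 0.061, 0.0, -0.0]
wrist_force: [0.9, -0.0, -0.3]
gripper_width: 0.399
```

```bash
python3 look.py 10
```

```text
[627.5   90.4  104.83] [0.99812, 0.06135, 0.00031, -0.00042] [ 0.9 -0.  -0.3] [-0.02 -0.04  0.01] 0.3994345145239932
```

View pics/w10.png

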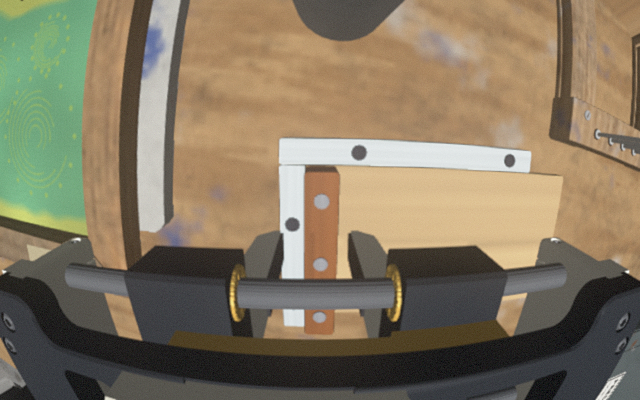

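Request:
jog_arm:
  increments:
    - {"delta_pos": [0,0,-1.0],"turn": [0,0,0],"jaw": 0.4}
    - {"delta_pos": [0,0,-3.0],"turn": [0,0,0],"jaw": 0.4}
    - {"delta_pos": [0,0,-4.0],"turn": [0,0,0],"jaw": 0.4}
    - {"delta_pos": [0,0,-5.0],"turn": [0,0,0],"jaw": 0.4}
    - {"delta_pos": [0,2.0,-4.0],"turn": [0,0,0],"jaw": 0.4}
    - {"delta_pos": [-2,4.0,0],"turn": [0,0,0],"jaw": 0.4}
    - {"delta_pos": [-2,4.0,0],"turn": [0,0,0],"jaw": 0.4}
    - {"delta_pos": [-2,4.0,0],"turn": [0,0,0],"jaw": 0.4}
    - {"delta_pos": [0,4.0,0],"turn": [0,0,0],"jaw": 0.4}
    - {"delta_pos": [0,4.0,0],"turn": [0,0,0],"jaw": 0.4}
    - {"delta_pos": [0,0,0],"turn": [0,0,0],"jaw": 0.4}

```text
time_s: 13.98
tool_pos: [593.9, -141.1, 275.7]
tcp_rot: [0.998, 0.057, 0.0, 0.002]
wrist_force: [-0.0, 0.3, 0.1]
gripper_width: 0.396
```

```bash
python3 look.py 11; python3 - <<'E'
from plant import eyes
import cv2
im=eyes.grab_frame("top")["img"]; cv2.imwrite("pics/t11.png",im)
cv2.imwrite("pics/t11c.png",cv2.resize(im[150:300,270:470],None,fx=4,fy=4,interpolation=cv2.INTER_CUBIC))
im=eyes.grab_frame("scene")["img"]; cv2.imwrite("pics/s11.png",im)
E
```

```text
[ 593.88 -141.13  275.71] [0.99837, 0.05713, 0.00039, 0.00176] [-0.   0.3  0.1] [ 0.06  0.01 -0.05] 0.396273268358509
```

View pics/w11.png

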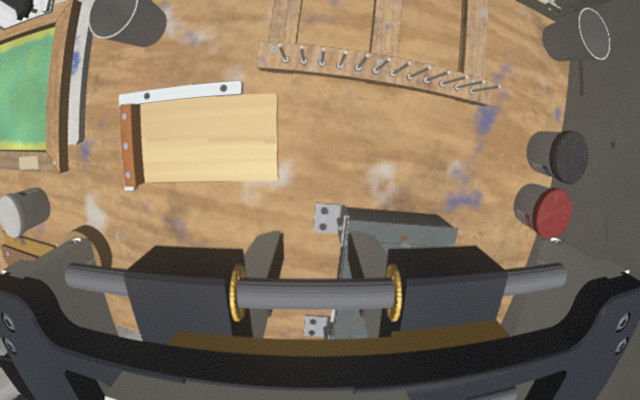

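View pics/t11c.png

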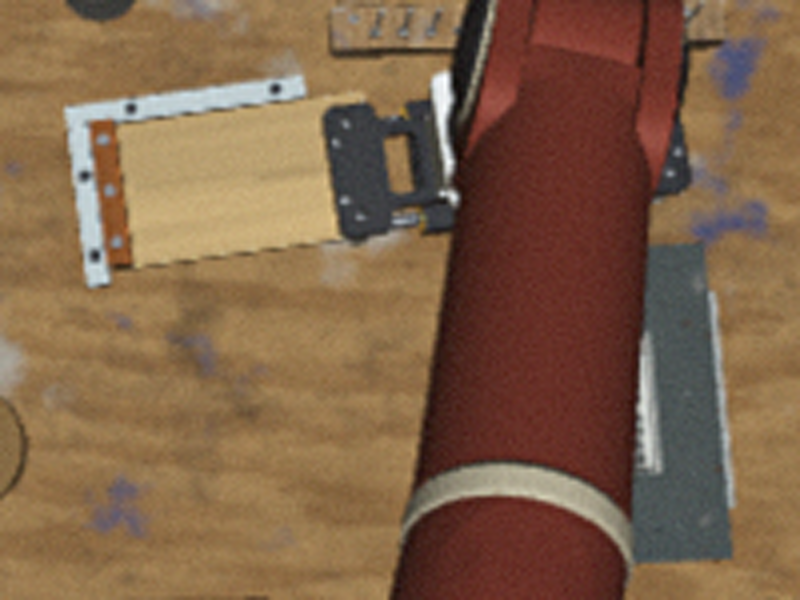

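View pics/s11.png

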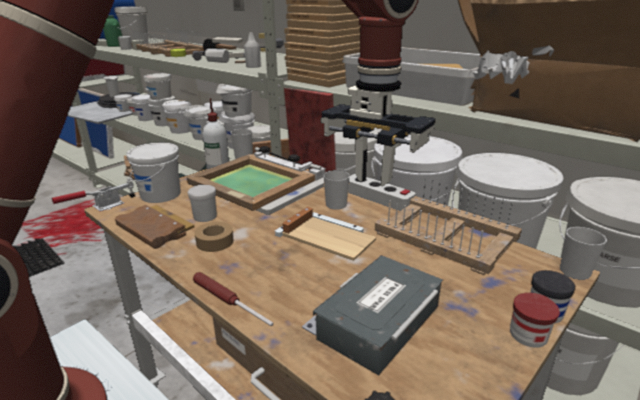

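```bash
python3 - <<'E'
import cv2
im=cv2.imread("pics/t11.png")
cv2.imwrite("pics/t11e.png",cv2.resize(im[160:230,280:360],None,fx=8,fy=8,interpolation=cv2.INTER_CUBIC))
E
```

```text
(no output)
```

View pics/t11e.png

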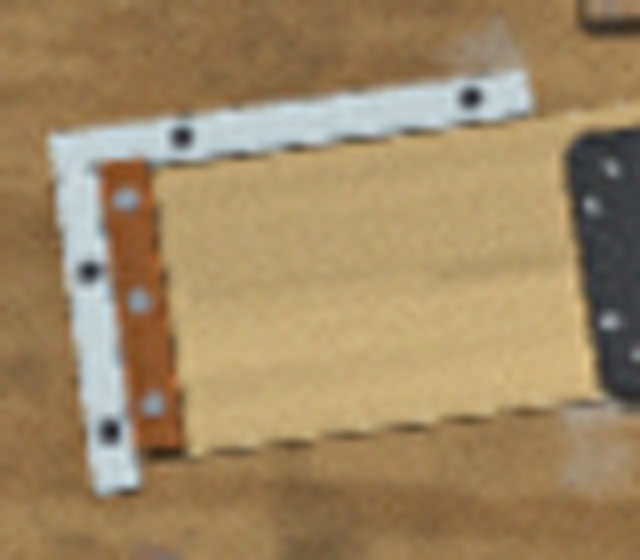

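```bash
python3 - <<'E'
from h import *
np.set_printoptions(precision=2,suppress=True)
c=lambda p,z:crop(p,8,280,160,z)
r=c([(103,172),(532,112),(140,485)],14)
x=(r[1]-r[0]);L=np.hypot(*x);x/=L;y=np.array([-x[1],x[0]])
print(r,L,np.degrees(np.arctan2(x[1],x[0])))
for n,P in [("batten",c([(101,162),(150,160),(183,449),(136,453)],35)),("board edge",c([(155,166),(535,112),(190,456),(585,404)],10))]:
    print(n,np.c_[(P-r[0])@x,(P-r[0])@y])
T=crop([(703,243),(732,556)],4,270,150,62);print("tin right",T)
im=0
E
```

```text
[[671.17 101.75]
 [688.21 -45.9 ]
 [563.    90.93]] 148.6270772479852 -83.4183420842152
batten [[   0.59   -0.78]
 [  17.05   -2.44]
 [  14.97 -101.35]
 [  -0.73 -100.47]]
board edge [[  17.82    0.37]
 [ 149.94    0.67]
 [  16.31 -100.79]
 [ 151.75 -102.07]]
tin right [[ 572.86 -299.73]
 [ 371.64 -304.74]]
```

```bash
python3 -c "
from plant import close_job
print(close_job())"
```

```text
the job is handed in; nothing more can be done
None
```

The board is out from under the tin and sits home in the rail corner. I handed the job in at about 14 s of the 58 s allowed; it reports no verdict.

I pinched the batten and drew the board straight out between the stops, with about 10 N of pull. After gripping it again a little higher to clear the rail, I slid and turned it into the register. I then pressed it lightly against both rails, let go and moved the gripper clear.

**Board:** the last top view puts the batten end and the long edge within about 1 mm of their rails, and parallel within about 0.5°. It looks flat on the table in the pictures, but I have no direct height reading.

**Tin:** it looks flat on the table. After the draw its centre measured about 2 mm from its start in plan, plus the 10 mm drop. In the final view the arm covered part of it, but the two visible corners agree with the start to about 2 mm.

**Cup, jar and tape roll:** in the last scene picture they stand where they were; I compared them by eye only.

**Robot:** it touches nothing, with the wrist force near zero.

**Disagreement:** the top and wrist cameras differed by about 4 mm on the batten's position at the start. I lined up the fit by measuring the board against the rails in the same picture.

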